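# Set the price-card holder slot up behind the shelf strip

### The job

Roll the hexagonal wooden card holder over until the flat with the card slot faces straight up, and set it down on the low white shelf deck, between the saucers and the mug. Push it home so that it lies along the upright price strip, touching the strip over its whole length, slot still up, and let go. Leave the saucers and the mug where they are.

Things in the scene. Friction and masses are not known exactly. Their poses are not given: they have to be found in the camera images.
- holder_mid (a point): centre of the card holder, a loose light-wood hexagonal bar 150 mm long, 48 mm across flats, 55.4 across corners, 0.2 kg, lying on a flat on the table (this point 24 mm up). One flat has a slot, 10 wide, 8 deep, along its whole length. x runs along the bar (its ends are alike), z points out of the slotted flat. At the start that flat is 120 degrees (two flats) from up, looking sideways and down.
- deck: low white shelf deck, fixed, 200 mm deep (x) by 440 mm wide (y), flat top 25 mm above the table. Origin at the middle of its underside on the table; z up; x points level towards the price strip, a rigid white upright wall 5 mm thick along the whole far edge, rising 28 mm above the deck's top, inner face at x = 95 mm. The mug stands near y = -165 mm, the saucers near y = 155 mm.
- strip_mid (a point): point on the inner face of the price strip, at the level of the deck's top (25 mm above the table), in the middle of the 220 mm stretch left free between mug and saucers (at x = 95, y = -15 mm of the deck); axes as the deck's. With the holder flush, slot up, a corner edge of the hexagon touches the strip: its centre is then 27.7 mm in front of the strip's inner face and 24 mm above the deck.
- saucers_mid (a point): bystander, not to be moved: stack of six white saucers with dark rims, 120 mm across, 50 mm tall, standing on the deck at one end; the point is at its centre, half-way up
- mug_mid (a point): bystander, not to be moved: white mug, 76 mm across and 85 mm tall with a side handle, standing on the deck at the other end; the point is at its centre, half-way up
Mind the look-alikes: they are no part of the job. Of the things like the part that bears holder_mid, leave any that is blue; of the rest the smaller one is meant.

How it is judged:
At the end, for the whole second after the job is handed in: Holder at rest on the deck, slotted flat up (0.1 rad), centre height within 4 mm of lying flat, centre within 60 mm of the middle of the stretch between saucers and mug, parallel to the price strip within 0.06 rad and touching it (gap at its middle under 6 mm) (angle between holder_mid's own z axis and vertical below 0.1 rad and x of holder_mid in the frame of deck between 0.0615 and 0.072 m and y of holder_mid in the frame of deck between -0.075 and 0.045 m and z of holder_mid in the frame of deck between 0.045 and 0.053 m and angle between the x axis of holder_mid and the y axis of deck, either way round below 0.06 rad and linear speed of holder below 0.02 m/s).
It fails at once if the saucers or the mug are shoved (moved by more than 15 mm) (distance of any of saucers_mid, mug_mid from where it was at the start of the episode above 0.015 m).
It also fails if it takes over 72 s, if anything falls off the work surface, if the arm or the gripper's body presses on something with over 40 N, if the wrist force passes 120 N, or if a joint passes its speed limit or range.

### The arm

A 7-joint arm with a two-finger parallel gripper is mounted at the origin on the work surface. World frame = base frame: x ahead of the robot, y to its left, z up, the work surface at z = 0. Lengths are in m, angles in rad, forces in N, time in s.
With the tool pointing down it reaches from about 0.35 to 0.9 m from the base axis. Payload 7.2 kg.
Tool frame: the origin (TCP) lies at the very end of the fingers, on their centre line; the grasp point (between the pads) lies 19 mm behind it; x points along the fingers, y is the direction in which the jaws open and shut, and the axes are right-handed (so a half turn about x gives the same grasp; the last joint's range is limited). The gripper opens to 85 mm and grips with 20 to 120 N. Pads are 22 mm wide; open, the fingers measure 114 mm over their backs; the gripper's body (76 mm by 85 mm) begins 54 mm behind the grasp point. The pads swing forward as they close: fully open they stand 13 mm farther back than shut.
Start: joints at [1.127, 0.411, -0.013, 1.596, 0.006, 1.134, -0.082], TCP at [0.229, -0.581, 0.207] pointing down, gripper open.
Joint ranges: [-2.95, 2.95], [-0.29, 1.99], [-1.47, 1.44], [0.14, 2.54], [-1.03, 4.17], [0.13, 1.85], [-2.86, 2.86]. Speed limits (rad/s): [2.39, 2.39, 3.01, 3.01, 3.14, 3.14, 3.14].

### API

Orientations are given as a unit quaternion [x, y, z, w].
In Python, from bench import r gives the robot as it stands.
- The arm moves only by the shell command python3 -m pendant 'ROWS' [FORCE]. ROWS is JSON, a list of rows, each an object with "fingers": the gripper's target within -1 to 1 (fully open at 1, half-way at 0, shut at -1); "linear": the shift along the tool's x, y, z in units of 30 mm (1.0 is 30 mm), a list of three; "turn": the turn, a rotation vector about the tool's x, y, z in units of 5 degrees (1.0 is 5 degrees), a list of three. A call has 1 to 20 rows; each row is the pose to reach, as a shift and turn from the pose commanded when the call began, along the tool's axes at that moment; what a row does not reach only later rows make up. A row lasts 1/12 s, in which the tool goes at most 41.7 mm and 7.16 degrees, less where a joint would pass 70% of its speed; a pose out of reach is approached as far as the arm can. A call with a gripper value outside its range is refused whole. The fingers move at their own pace and stop on an object; FORCE is the grip in N (left out, the last holds). Time passes only in rows, so rows that repeat a pose let the fingers close. It gives the time, the measured TCP pose, the force and the opening at its end, in the units of the state.
- r.read_state(): the state, without advancing time (a new reading comes with each control period).
- r.camera(name): name is "scene" or "side" or "wrist"; returns a dict with "img" (384x512x3 uint8, red, green, blue), "fx", "fy", "cx", "cy" (pixels), "R" (3x3) and "t" (3): a world point X has camera coordinates R X + t. Camera axes: x right, y down, z forward; pixel columns grow to the right and rows downward; lengths in m; the calibration is good to about 2 mm. A picture is of the moment at which its call begins. There is no depth.
- r.close_job(): hands the job in, once; it reports no verdict.
The state is a dict: "time": time; "joint_positions": joint angles; "qd": joint speeds; "joint_efforts": joint torques, N m; "tool_pos": TCP position; "eef_rot": TCP orientation; "force": force on the tool from outside, world axes, zero at the start; "ft_torque": the same for the moment, N m; "opening": opening from 0.0 (shut) to 1.0 (fully open).
Only numpy, scipy, OpenCV 4.12 (cv2) and the standard library are available. Lean on these libraries where they do the work, as an engineer would, in place of code of your own. Each camera call takes 0.05 s, during which the arm holds its last target. There are 200 camera calls.

## Working session

There is one attempt and no reset: what is moved stays moved. The work goes in short steps, Python scripts to look and compute and a shell command to move; the robot and the scene stay as the last step left them, time stands still between calls to the robot, and variables do not carry over. Pictures are saved under pics/ and viewed, about 8 in all and at most 12, crops included, and the job is handed in when it is done.

```bash
ls; mkdir -p pics
cat > h.py <<'E'
import numpy as np, cv2, json
from bench import r
from scipy.spatial.transform import Rotation as Ro
def snap(n,f):
    c=r.camera(n); cv2.imwrite('pics/'+f+'.png',c['img'][:,:,::-1])
    np.savez('pics/'+f+'.npz',**{k:c[k] for k in('fx','fy','cx','cy','R','t')}); return c
def load(f): return dict(np.load('pics/'+f+'.npz'))
def ray(c,u,v,z):
    R=np.array(c['R']);t=np.array(c['t']);o=-R.T@t
    d=R.T@np.array([(u-c['cx'])/c['fx'],(v-c['cy'])/c['fy'],1]); return o+d*(z-o[2])/d[2]
def proj(c,X):
    p=np.array(c['R'])@np.array(X)+np.array(c['t']); return np.array([c['fx']*p[0]/p[2]+c['cx'],c['fy']*p[1]/p[2]+c['cy']])
def togo(P,Rm):
    "shift and turn in move units from current measured pose"
    s=r.read_state(); A=Ro.from_quat(s['eef_rot'])
    print('lin',np.round(A.inv().apply(np.array(P)-s['tool_pos'])/.03,2),'turn',np.round((A.inv()*Rm).as_rotvec(degrees=True)/5,2))
E
python3 - <<'E'
from h import *
a=snap('scene','s1');b=snap('side','d1')
cv2.imwrite('pics/v1.png',np.vstack([a['img'],b['img']])[:,:,::-1][:, :]) 
i=np.hstack([a['img'],b['img']])[:,:,::-1]; cv2.imwrite('pics/v1.png',cv2.resize(i,(800,300)))
for c in(a,b): print(-np.array(c['R']).T@c['t'],c['fx'],np.array(c['R'])[2])
print(r.read_state())
E
```

```text
pics
[ 1.34842713 -0.11482673  1.10133034] 410.05738362483334 [-0.64798228  0.0679357  -0.75861961]
[0.24498647 0.73168983 0.75489142] 350.2262693260082 [ 0.25913479 -0.71594632 -0.64828236]
{'time': 0.1, 'joint_positions': array([ 1.12678712,  0.41182549, -0.01271624,  1.59696698,  0.00558928,
        1.13432346, -0.08219707]), 'qd': array([-7.32593114e-04, -1.50089892e-03, -6.19438124e-05, -3.37278123e-03,
        1.10778673e-04,  2.42568674e-04, -2.96583588e-04]), 'joint_efforts': array([ 3.52430870e-03, -6.01821470e+01,  6.85155429e-01, -3.00085545e+01,
        1.41987397e-02,  6.36599085e-03, -1.56596093e-05]), 'tool_pos': array([ 0.22917616, -0.58093404,  0.20603099]), 'eef_rot': array([-0.69452749, -0.1326068 ,  0.69478893, -0.13158776]), 'force': array([-0.23835214, -0.99260044, -1.39129358]), 'ft_torque': array([-0.00953822,  0.06953803, -0.0159462 ]), 'opening': 0.9990326991159304}
```

View pics/s1.png

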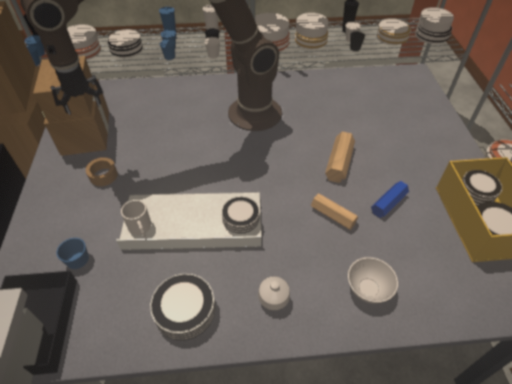

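View pics/d1.png

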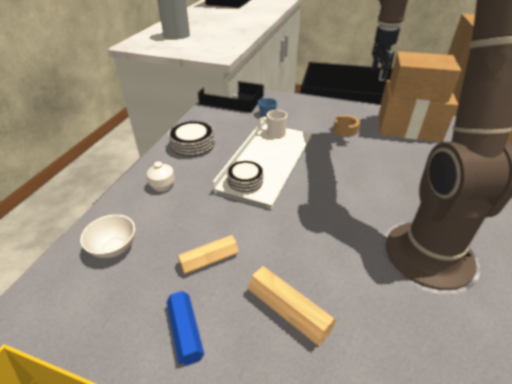

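Scene view: the small wooden bar is at about (334,212), the blue bar at (390,199) and the larger wooden bar at (340,156). The deck runs from (125,195) to (262,245), with the mug at (135,217) and the saucers at (240,213). Side view: the small bar is at about (208,254). I'll enlarge both.

Run:
```python
import cv2,numpy as np
s=cv2.imread('pics/s1.png');d=cv2.imread('pics/d1.png')
A=cv2.resize(s[180:260,110:270],(800,400),interpolation=cv2.INTER_CUBIC) #x5
B=cv2.resize(s[185:235,305:365],(300,250)[0:2],interpolation=cv2.INTER_CUBIC)#x5
C=cv2.resize(d[230:280,170:250],(400,250)[0:2],interpolation=cv2.INTER_CUBIC)#x5
o=np.zeros((600,800,3),np.uint8);cv2.imwrite('pics/cA.png',np.vstack([A[:350],np.hstack([B,C,np.zeros((250,100,3),np.uint8)])]))
D=cv2.resize(d[110:215,205:315],(629,600),interpolation=cv2.INTER_CUBIC)
cv2.imwrite('pics/cD.png',D)
```

```text
(no output)
```

View pics/cA.png

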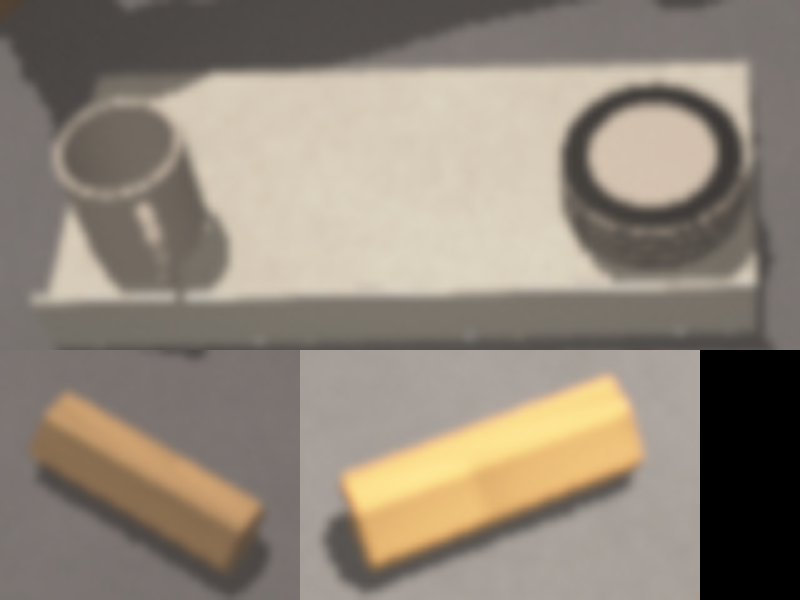

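Run:
```python
from h import *
c=load('s1');d=load('d1')
f=lambda c,u,v,z:np.round(ray(c,u,v,z),4)
for n,u,v,z in[('deck near L',97,75,.025),('deck near R',748,63,.025),('strip top L',30,297,.053),('strip top R',757,282,.053)]: print(n,f(c,110+u/5,180+v/5,z))
print('mug rim',f(c,110+118/5,180+148/5,.11),'sauc',f(c,110+653/5,180+155/5,.075))
for n,u,v in[('farL',65,392),('farR',265,508),('nearL',40,428),('nearR',243,541)]: print(n,f(c,305+u/5,185+(v-350)/5,.048 ))
for n,u,v in[('L',342,475),('R',612,375),('R2',630,412),('L2',358,512)]: print('side',n,f(d,170+(u-300)/5,230+(v-350)/5,.048))
```

```text
deck near L [ 0.4274 -0.4647  0.025 ]
deck near R [ 0.4569 -0.0243  0.025 ]
strip top L [ 0.624  -0.4766  0.053 ]
strip top R [ 0.6536 -0.0377  0.053 ]
mug rim [ 0.5593 -0.4181  0.11  ] sauc [ 0.5676 -0.0949  0.075 ]
farL [0.4972 0.1678 0.048 ]
farR [0.6037 0.277  0.048 ]
nearL [0.526  0.1456 0.048 ]
nearR [0.6277 0.2567 0.048 ]
side L [0.6149 0.2592 0.048 ]
side R [0.5098 0.1514 0.048 ]
side R2 [0.4912 0.1724 0.048 ]
side L2 [0.5961 0.2773 0.048 ]
```

View pics/cD.png

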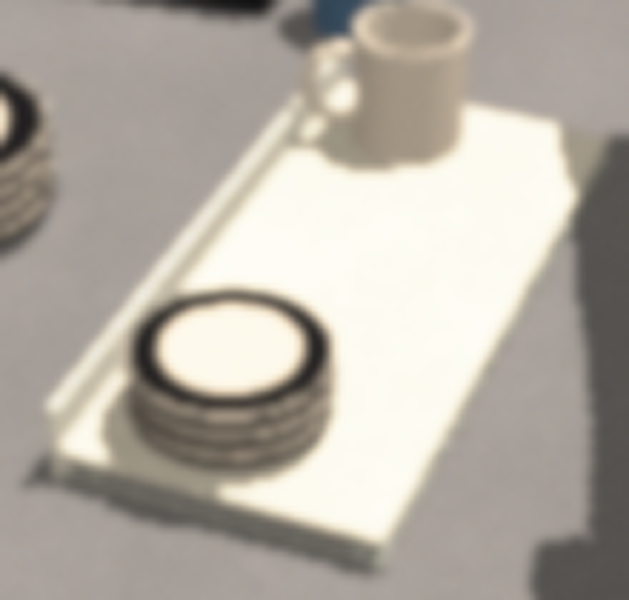

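Run:
```python
from h import *
w=r.camera('wrist'); s=r.read_state(); A=Ro.from_quat(s['eef_rot']).as_matrix()
R=np.array(w['R']);o=-R.T@w['t']; print('cam in tool',A.T@(o-s['tool_pos']),'axes in tool (cols)\n',np.round(A.T@R.T,3),w['fx'],w['cx'],w['cy'])
print('tool axes\n',np.round(A,3))
```

```text
cam in tool [-0.1658116  -0.00157825 -0.07396575] axes in tool (cols)
 [[ 0.001 -0.288  0.958]
 [ 1.     0.    -0.001]
 [-0.     0.958  0.288]] 292.2879450260124 249.72690616315018 190.76469757763803
tool axes
 [[-0.001  0.367 -0.93 ]
 [ 0.001 -0.93  -0.367]
 [-1.    -0.001  0.   ]]
```

```bash
cat >> h.py <<'E'
Z=np.array([0,0,1.])
def frame(x,z):
    x=np.array(x,float);x/=np.linalg.norm(x);z=np.array(z,float);z-=x*(x@z);z/=np.linalg.norm(z)
    return Ro.from_matrix(np.column_stack([x,np.cross(z,x),z]))
a=np.array([.692,.722,0.]);a/=np.linalg.norm(a)
E
python3 - <<'E'
from h import *
togo([.624,.281,.11],frame(-.5*a-.866*Z,-a))
E
```

```text
lin [  3.23 -21.89 -22.79] turn [-4.82 -5.91  1.31]
```

```bash
python3 -m pendant '[{"fingers":1,"linear":[0,-11,-11.4],"turn":[-2.4,-2.9,0.6]},{"fingers":1,"linear":[0,-11,-11.4],"turn":[-2.4,-2.9,0.6]},{"fingers":1,"linear":[0,-11,-11.4],"turn":[-2.4,-2.9,0.6]},{"fingers":1,"linear":[0,-11,-11.4],"turn":[-2.4,-2.9,0.6]},{"fingers":1,"linear":[0,-11,-11.4],"turn":[-2.4,-2.9,0.6]},{"fingers":1,"linear":[0,-11,-11.4],"turn":[-2.4,-2.9,0.6]},{"fingers":1,"linear":[0,-11,-11.4],"turn":[-2.4,-2.9,0.6]},{"fingers":1,"linear":[0,-11,-11.4],"turn":[-2.4,-2.9,0.6]},{"fingers":1,"linear":[0,-22,-22.8],"turn":[-4.8,-5.9,1.3]},{"fingers":1,"linear":[0,-22,-22.8],"turn":[-4.8,-5.9,1.3]},{"fingers":1,"linear":[0,-22,-22.8],"turn":[-4.8,-5.9,1.3]},{"fingers":1,"linear":[0,-22,-22.8],"turn":[-4.8,-5.9,1.3]},{"fingers":1,"linear":[0,-22,-22.8],"turn":[-4.8,-5.9,1.3]},{"fingers":1,"linear":[0,-22,-22.8],"turn":[-4.8,-5.9,1.3]},{"fingers":1,"linear":[0,-22,-22.8],"turn":[-4.8,-5.9,1.3]},{"fingers":1,"linear":[0,-22,-22.8],"turn":[-4.8,-5.9,1.3]},{"fingers":1,"linear":[0,-22,-22.8],"turn":[-4.8,-5.9,1.3]},{"fingers":1,"linear":[0,-22,-22.8],"turn":[-4.8,-5.9,1.3]},{"fingers":1,"linear":[0,-22,-22.8],"turn":[-4.8,-5.9,1.3]},{"fingers":1,"linear":[0,-22,-22.8],"turn":[-4.8,-5.9,1.3]}]'
python3 -c "
from h import *
togo([.624,.281,.11],frame(-.5*a-.866*Z,-a))"
```

```text
time: 1.82
tool_pos: [0.5753, 0.1786, 0.2064]
eef_rot: [-0.46, -0.195, 0.797, -0.339]
force: [0.9, -1.2, -0.1]
opening: 1.002
lin [ 0.99 -1.2  -4.71] turn [-0.03  0.   -0.  ]
```

```bash
python3 -m pendant '[{"fingers":1,"linear":[1,-1.2,-4.7],"turn":[0,0,0]},{"fingers":1,"linear":[1,-1.2,-4.7],"turn":[0,0,0]},{"fingers":1,"linear":[1,-1.2,-4.7],"turn":[0,0,0]},{"fingers":1,"linear":[1,-1.2,-4.7],"turn":[0,0,0]},{"fingers":1,"linear":[1,-1.2,-4.7],"turn":[0,0,0]},{"fingers":1,"linear":[1,-1.2,-4.7],"turn":[0,0,0]}]'
python3 -c "
from h import *
snap('wrist','w1')"
```

```text
time: 2.32
tool_pos: [0.622, 0.2798, 0.1076]
eef_rot: [-0.458, -0.196, 0.797, -0.34]
force: [-0.5, -0.8, 0.2]
opening: 1.0
```

View pics/w1.png

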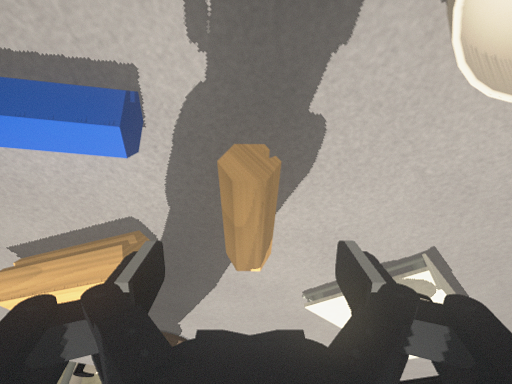

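The wrist view is upside down. The bar's far end is at the top, around (248,160), with a notch near (270,155). The blue bar is at the left, and the big bar and the deck are below. I'll enlarge it.

Run:
```python
import cv2
s=cv2.imread('pics/w1.png')[135:280,200:300];cv2.imwrite('pics/w1c.png',cv2.resize(s,None,fx=4,fy=4,interpolation=cv2.INTER_CUBIC))
```

```text
(no output)
```

View pics/w1c.png

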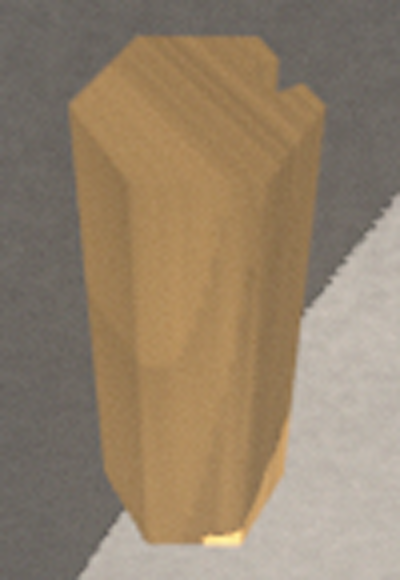

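Run:
```python
from h import *
w=load('w1')
P=[ray(w,200+u/4,135+v/4,.048)[:2] for u,v in[(133,185),(262,185),(148,542),(243,542)]]
B=[ray(w,200+u/4,135+v/4,0)[:2] for u,v in[(140,37),(258,37)]]
print(np.round(P,4),np.round(B,4))
f=(P[0]+P[1])/2;n=(P[2]+P[3])/2;print('mid',(f+n)/2,'len',np.linalg.norm(f-n),'ang',np.degrees(np.arctan2(*(f-n)[::-1])),'w',np.linalg.norm(P[0]-P[1]),np.linalg.norm(P[2]-P[3]),'bottom far',sum(B)/2,'far',f)
```

```text
[[0.5994 0.2771]
 [0.6181 0.2592]
 [0.4957 0.1712]
 [0.5158 0.152 ]] [[0.5991 0.2772]
 [0.6186 0.2585]]
mid [0.55725055 0.21488324] len 0.14815875111256493 ang 45.95796669664638 w 0.025914906891866894 0.027875226154809835 bottom far [0.60883434 0.26788413] far [0.60874949 0.26813372]
```

```bash
cat >> h.py <<'E'
a=np.array([np.cos(np.radians(46)),np.sin(np.radians(46)),0]); s=np.cross(a,Z)
C=np.array([.5566,.2142,.024])
xm=-.5*s-.866*Z; xp=.5*s-.866*Z
E
python3 - <<'E'
from h import *
togo(C-.11*xm,frame(xm,-a)); print(r.read_state()['joint_positions'])
E
```

```text
lin [1.27 1.73 2.83] turn [-1.55  5.88 -5.88]
[-0.40297783  0.9786631  -0.3673596   0.9598081   0.3649302   1.77422865
 -1.48674205]
```

```bash
python3 -m pendant '[{"fingers":0.5,"linear":[0,1.7,2.8],"turn":[0,0,0]},{"fingers":0.5,"linear":[0,1.7,2.8],"turn":[-1.55,5.9,-5.9]},{"fingers":0.5,"linear":[1.27,1.73,2.83],"turn":[-1.55,5.88,-5.88]},{"fingers":0.5,"linear":[1.27,1.73,2.83],"turn":[-1.55,5.88,-5.88]},{"fingers":0.5,"linear":[1.27,1.73,2.83],"turn":[-1.55,5.88,-5.88]},{"fingers":0.5,"linear":[1.27,1.73,2.83],"turn":[-1.55,5.88,-5.88]},{"fingers":0.5,"linear":[1.27,1.73,2.83],"turn":[-1.55,5.88,-5.88]},{"fingers":0.5,"linear":[1.27,1.73,2.83],"turn":[-1.55,5.88,-5.88]},{"fingers":0.5,"linear":[1.27,1.73,2.83],"turn":[-1.55,5.88,-5.88]},{"fingers":0.5,"linear":[1.27,1.73,2.83],"turn":[-1.55,5.88,-5.88]}]' 40
python3 -c "
from h import *
togo(C+.006*xm,frame(xm,-a));print(r.read_state()['joint_positions'])"
```

```text
time: 3.2
tool_pos: [0.5969, 0.1753, 0.1212]
eef_rot: [-0.559, -0.434, 0.7, -0.099]
force: [-0.6, 0.8, 0.0]
opening: 0.749
lin [ 3.94 -0.01  0.01] turn [-0.01 -0.03 -0.03]
[ 0.23412206  0.79536276 -0.6179973   1.39290525 -0.02321166  1.32735226
 -1.04772247]
```

```bash
python3 -m pendant '[{"fingers":0.5,"linear":[1.3,0,0],"turn":[0,0,0]},{"fingers":0.5,"linear":[2.3,0,0],"turn":[0,0,0]},{"fingers":0.5,"linear":[3,0,0],"turn":[0,0,0]},{"fingers":0.5,"linear":[3.4,0,0],"turn":[0,0,0]},{"fingers":0.5,"linear":[3.7,0,0],"turn":[0,0,0]},{"fingers":0.5,"linear":[3.9,0,0],"turn":[0,0,0]},{"fingers":0.5,"linear":[3.9,0,0],"turn":[0,0,0]}]' 40
python3 -c "
from h import *
togo(C+.006*xm,frame(xm,-a))
c=snap('wrist','w2')
i=c['img'][:,:,::-1];j=snap('side','d2')['img'][200:290,150:270,::-1];cv2.imwrite('pics/v2.png',np.hstack([cv2.resize(i,(400,300)),cv2.resize(j,(400,300),interpolation=cv2.INTER_CUBIC)]))"
```

```text
time: 3.78
tool_pos: [0.5542, 0.218, 0.0185]
eef_rot: [-0.557, -0.436, 0.7, -0.099]
force: [-1.0, 0.2, -0.3]
opening: 0.749
lin [-0.03  0.03  0.04] turn [ 0.02 -0.01 -0.01]
```

View pics/v2.png

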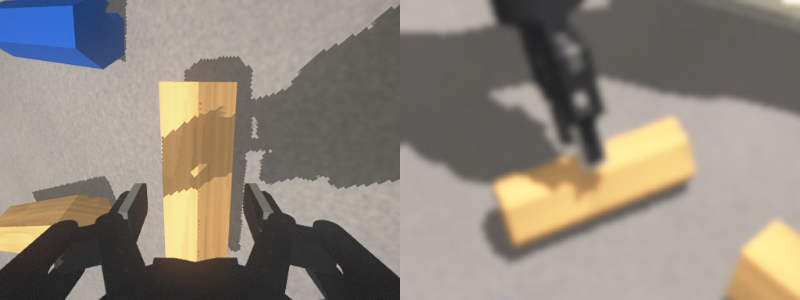

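The fingers straddle the bar evenly and nothing is touching yet. Closing.

```bash
python3 -m pendant '[{"fingers":-0.2,"linear":[0,0,0],"turn":[0,0,0]},{"fingers":-0.2,"linear":[0,0,0],"turn":[0,0,0]},{"fingers":-0.2,"linear":[0,0,0],"turn":[0,0,0]},{"fingers":-0.2,"linear":[0,0,0],"turn":[0,0,0]},{"fingers":-0.2,"linear":[0,0,0],"turn":[0,0,0]},{"fingers":-0.2,"linear":[0,0,0],"turn":[0,0,0]}]' 60
python3 -c "
from h import *
st=r.read_state();print(st['force'],st['opening'])
T=C+.006*xm+[0,0,.05]
togo(T,frame(xm,-a));
N=C+.006*xp
togo(N+[0,0,.05],frame(xp,-a));togo(N,frame(xp,-a))"
```

```text
time: 4.38
tool_pos: [0.5546, 0.217, 0.0185]
eef_rot: [-0.558, -0.435, 0.7, -0.098]
force: [-0.7, -0.0, -0.7]
opening: 0.402
[-0.73672017 -0.00247858 -0.71128175] 0.40239130251764266
lin [-1.46 -0.83  0.02] turn [ 0.   -0.02 -0.  ]
lin [-1.56 -0.65  0.02] turn [-1.0e-02 -2.0e-02  1.2e+01]
lin [-0.11  0.18  0.02] turn [-1.0e-02 -2.0e-02  1.2e+01]
```

Opening 0.40 is less than the 0.56 that 48 mm should give, so the grip is doubtful. I'll look.

```bash
python3 -c "
from h import *
c=snap('wrist','w3')
i=c['img'][:,:,::-1];j=snap('side','d3')['img'][200:290,150:270,::-1];cv2.imwrite('pics/v3.png',np.hstack([cv2.resize(i,(400,300)),cv2.resize(j,(400,300),interpolation=cv2.INTER_CUBIC)]))"
```

```text
(no output)
```

View pics/v3.png

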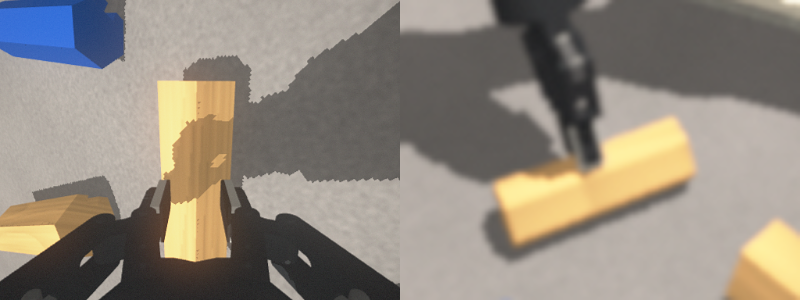

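The jaws flank the bar but only reached the commanded 0.4, so opening isn't linear in width. I'll close further.

```bash
python3 -m pendant '[{"fingers":-1,"linear":[0,0,0],"turn":[0,0,0]},{"fingers":-1,"linear":[0,0,0],"turn":[0,0,0]},{"fingers":-1,"linear":[0,0,0],"turn":[0,0,0]},{"fingers":-1,"linear":[0,0,0],"turn":[0,0,0]},{"fingers":-1,"linear":[0,0,0],"turn":[0,0,0]}]' 60
```

```text
time: 4.9
tool_pos: [0.5613, 0.2168, 0.0256]
eef_rot: [-0.563, -0.434, 0.696, -0.098]
force: [6.9, -14.2, 43.4]
opening: 0.005
```

It closed all the way with 43 N of force, so the pads slid off. I'll look before moving.

```bash
python3 -c "
from h import *
c=snap('wrist','w4')
i=c['img'][:,:,::-1];j=snap('side','d4')['img'][200:290,150:270,::-1];cv2.imwrite('pics/v4.png',np.hstack([cv2.resize(i,(400,300)),cv2.resize(j,(400,300),interpolation=cv2.INTER_CUBIC)]))"
```

```text
(no output)
```

View pics/v4.png

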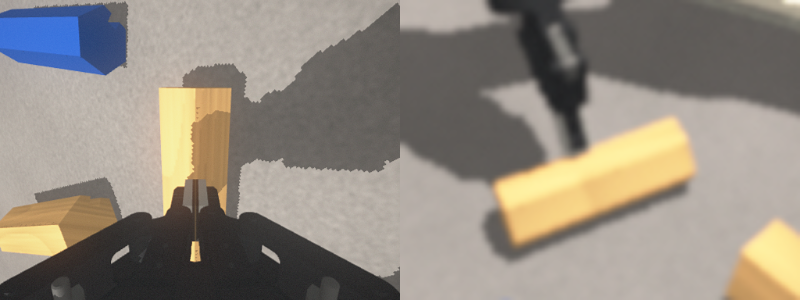

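Run:
```python
from h import *
st=r.read_state();T=st['tool_pos'];print(T,st['force'])
for n in('w4','d4','s1'): print(n,proj(load(n),T))
d=load('d4');w=load('w4')
for u,v in[(495,185),(675,118),(692,150),(508,215)]: print('side',ray(d,150+(u-400)*.3,200+v*.3,.048)[:2])
for u,v in[(160,88),(195,88),(228,205)]: print('w',ray(w,u*1.28,v*1.28,.048)[:2])
i=cv2.imread('pics/w4.png')[90:290,180:320];j=cv2.imread('pics/d4.png')[190:290,150:270]
cv2.imwrite('pics/v4b.png',np.hstack([cv2.resize(i,(336,480),interpolation=2),cv2.resize(j,(464,480)[:2],interpolation=2)]))
```

```text
[0.5613195  0.21681723 0.02557341] [  6.45403236 -13.32059031  44.09953237]
w4 [250.55943053 229.41794737]
d4 [205.41856447 253.59903851]
s1 [335.58794317 211.66549057]
side [0.61385157 0.2605562 ]
side [0.50903574 0.15260289]
side [0.48403189 0.17932736]
side [0.59112482 0.28244877]
w [0.59953203 0.27679968]
w [0.61859502 0.25873678]
w [0.58640426 0.19075088]
```

View pics/v4b.png

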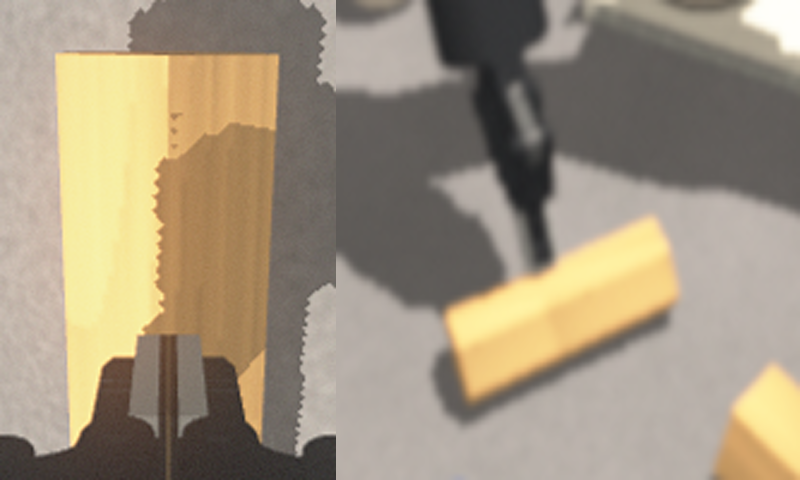

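Both views show the shut fingertips outside the bar, although the reported TCP lies inside its original outline, so the bar may have shifted. I've viewed 10 pictures, so I'll fit the bar pose numerically from these corners.

Run:
```python
from h import *
w=load('w4');d=load('d4')
pt=lambda C,A,al,b,k: C+al*.075*A+.0277*(np.cos(k)*b+np.sin(k)*Z)
D=np.pi/180
def hexpts(C,yaw,roll=0):
    A=np.array([np.cos(yaw),np.sin(yaw),0]);b=np.cross(A,Z)
    return {(al,k):C+al*.075*A+.0277*(np.cos((k+roll)*D)*b+np.sin((k+roll)*D)*Z) for al in(1,-1) for k in range(0,360,60)}
H=hexpts(C,46*D)
print('w orig', [np.round(proj(w,H[(1,k)]),1) for k in(120,60,0)],'meas (203.8,112)(250,113)(296,113)')
print('d orig far',[np.round(proj(d,H[(1,k)]),1) for k in(60,120,180,240)])
print('d orig near',[np.round(proj(d,H[(-1,k)]),1) for k in(60,120,180,240)],'meas L(178.2,255) R(232.5,235.2) R2(238.9,251.9) L2(184.7,273.3)')
s_=r.read_state();T=s_['tool_pos'];x=Ro.from_quat(s_['eef_rot']).as_matrix()[:,0]
for k in(0,.01,.02,.03,.04):print(k,np.round(proj(d,T-k*x),1),np.round(T-k*x,3))
for n in('d1','d2','d3','d4'):
    g=cv2.imread(f'pics/{n}.png').astype(int)
    print(n);print('\n'.join(''.join('#' if g[v,u].sum()<150 else('o' if g[v,u,2]-g[v,u,0]>50 else '.') for u in range(165,250)) for v in range(225,282,2)))
```

```text
w orig [array([202.9, 112.3]), array([250. , 112.9]), array([296.7, 112.4])] meas (203.8,112)(250,113)(296,113)
d orig far [array([177.2, 254.4]), array([180.6, 262.3]), array([183.6, 272.2]), array([183.2, 273.8])]
d orig near [array([230.9, 234.4]), array([235.2, 241.4]), array([237.7, 250.9]), array([235.9, 253. ])] meas L(178.2,255) R(232.5,235.2) R2(238.9,251.9) L2(184.7,273.3)
0 [205.4 253.6] [0.561 0.217 0.026]
0.01 [204.5 250.1] [0.565 0.213 0.034]
0.02 [203.5 246.7] [0.568 0.21  0.043]
0.03 [202.6 243.2] [0.572 0.206 0.052]
0.04 [201.6 239.7] [0.575 0.203 0.06 ]
d1
.....................................................................................
.....................................................................................
.....................................................................................
.....................................................................................
.....................................................................................
................................................................oooo.................
...
[... 8765 characters left out ...]
............
................oooooooooooooooooooooo...............................................
.................ooooooooooooooo.....................................................
..................ooooooooo..........................................................
...................ooo...............................................................
.....................................................................................
.....................................................................................
.....................................................................................
.....................................................................................
```

The bar has not moved: its corners match within 1–2 px. All three clues say the real fingertips sit about 25 mm short of the reported TCP: the ridge contact at 44 N, the side-view tip, and the wrist-view pad edge. I'll back off, open, and go 26 mm deeper while watching the force.

```bash
python3 -m pendant '[{"fingers":-1,"linear":[-1,0,0],"turn":[0,0,0]},{"fingers":0.4,"linear":[-1.6,0,0],"turn":[0,0,0]},{"fingers":0.4,"linear":[-1.6,0,0],"turn":[0,0,0]},{"fingers":0.4,"linear":[-1.6,0,0],"turn":[0,0,0]},{"fingers":0.4,"linear":[-1.6,0,0],"turn":[0,0,0]},{"fingers":0.4,"linear":[-1.6,0,0],"turn":[0,0,0]},{"fingers":0.4,"linear":[-1.6,0,0],"turn":[0,0,0]},{"fingers":0.4,"linear":[-0.6,0,0],"turn":[0,0,0]},{"fingers":0.4,"linear":[0.1,0,0],"turn":[0,0,0]},{"fingers":0.4,"linear":[0.4,0,0],"turn":[0,0,0]},{"fingers":0.4,"linear":[0.6,0,0],"turn":[0,0,0]},{"fingers":0.4,"linear":[0.6,0,0],"turn":[0,0,0]}]' 60
python3 -m pendant '[{"fingers":0.4,"linear":[0.15,0,0],"turn":[0,0,0]},{"fingers":0.4,"linear":[0.27,0,0],"turn":[0,0,0]},{"fingers":0.4,"linear":[0.27,0,0],"turn":[0,0,0]},{"fingers":0.4,"linear":[0.27,0,0],"turn":[0,0,0]}]' 60
python3 -c "
from h import *
togo(C+.032*xm,frame(xm,-a))"
```

```text
time: 6.0
tool_pos: [0.547, 0.2238, 0.0019]
eef_rot: [-0.557, -0.436, 0.7, -0.098]
force: [0.3, -0.5, 0.7]
opening: 0.701
time: 6.33
tool_pos: [0.5456, 0.226, -0.0039]
eef_rot: [-0.558, -0.435, 0.7, -0.098]
force: [0.3, 0.5, 0.6]
opening: 0.701
lin [-0.01  0.    0.03] turn [ 0.   -0.02 -0.01]
```

No contact with the reported TCP at z = −4 mm, which confirms the offset. Closing.

```bash
python3 -m pendant '[{"fingers":-0.2,"linear":[0,0,0],"turn":[0,0,0]},{"fingers":-0.2,"linear":[0,0,0],"turn":[0,0,0]},{"fingers":-0.4,"linear":[0,0,0],"turn":[0,0,0]},{"fingers":-0.4,"linear":[0,0,0],"turn":[0,0,0]},{"fingers":-0.4,"linear":[0,0,0],"turn":[0,0,0]},{"fingers":-0.4,"linear":[0,0,0],"turn":[0,0,0]}]' 60
python3 -c "
from h import *
d=load('d1')
snap('side','d5')
for n in('d5',):
    g=cv2.imread(f'pics/{n}.png').astype(int)
    print(n);print('\n'.join(''.join('#' if g[v,u].sum()<150 else('o' if g[v,u,2]-g[v,u,0]>50 else '.') for u in range(165,250)) for v in range(225,282,2)))"
```

```text
time: 6.83
tool_pos: [0.5459, 0.226, -0.0035]
eef_rot: [-0.558, -0.435, 0.699, -0.098]
force: [0.9, -2.3, 5.3]
opening: 0.545
d5
...........................########..................................................
............................#######..................................................
.............................#######.................................................
.............................#########...............................................
..............................########.....#.........................................
...............................#############....................oooo.................
................................#######...................ooooooooooo................
.................................######..............oooooooooooooooooo..............
...................................####.........oooooooooooooooooooooooo.............
...................................#####.......ooooooooooooooooooooooooo.............
......................................###.##..ooooooooooooooooooooooooooo............
.........................
[... 822 characters left out ...]
............
................ooooooooooooooooooooo................................................
.................ooooooooooooooo.....................................................
..................ooooooooo..........................................................
...................ooo...............................................................
.....................................................................................
.....................................................................................
.....................................................................................
.....................................................................................
```

Gripped: opening 0.545 is about 46–48 mm, and the pad shows on the near flat. Now the first lift and roll.

```bash
python3 -m pendant '[{"fingers":-1,"linear":[-0.7,-0.4,0],"turn":[0,0,0]},{"fingers":-1,"linear":[-1.44,-0.83,0],"turn":[0,0,0]},{"fingers":-1,"linear":[-1.44,-0.83,0],"turn":[0,0,0]},{"fingers":-1,"linear":[-1.44,-0.83,0],"turn":[0,0,0]}]' 70
python3 -c "
from h import *
print(r.read_state()['force'])
N=C+.032*xp
togo(N+[0,0,.05],frame(xp,-a));togo(N,frame(xp,-a))"
```

```text
time: 7.22
tool_pos: [0.546, 0.2262, 0.0465]
eef_rot: [-0.559, -0.435, 0.699, -0.099]
force: [-0.0, 0.5, -3.3]
opening: 0.543
[-0.01169479  0.50055107 -3.32026312]
lin [-0.53  0.93  0.04] turn [-0.   -0.04 11.98]
lin [0.92 1.76 0.05] turn [-0.   -0.04 11.98]
```

```bash
python3 -m pendant '[{"fingers":-1,"linear":[-0.7,0.2,0],"turn":[0,0,1.4]},{"fingers":-1,"linear":[-0.8,0.3,0],"turn":[0,0,2.8]},{"fingers":-1,"linear":[-0.9,0.4,0],"turn":[0,0,4.2]},{"fingers":-1,"linear":[-0.8,0.5,0],"turn":[0,0,5.6]},{"fingers":-1,"linear":[-0.7,0.6,0],"turn":[0,0,7]},{"fingers":-1,"linear":[-0.6,0.7,0],"turn":[0,0,8.4]},{"fingers":-1,"linear":[-0.53,0.8,0],"turn":[0,0,9.8]},{"fingers":-1,"linear":[-0.53,0.9,0.04],"turn":[0,0,11.2]},{"fingers":-1,"linear":[-0.53,0.93,0.04],"turn":[0,0,12]},{"fingers":-1,"linear":[-0.53,0.93,0.04],"turn":[0,0,12]},{"fingers":-1,"linear":[-0.53,0.93,0.04],"turn":[0,0,12]},{"fingers":-1,"linear":[-0.53,0.93,0.04],"turn":[0,0,12]}]' 70
python3 -c "
from h import *
print(r.read_state()['force'])
N=C+.032*xp
togo(N+[0,0,.003],frame(xp,-a));print(r.read_state()['joint_positions'])"
```

```text
time: 8.22
tool_pos: [0.5676, 0.2019, 0.0451]
eef_rot: [0.7, 0.098, -0.558, 0.434]
force: [0.9, -0.5, -3.3]
opening: 0.545
[ 0.87038381 -0.47638336 -3.33446528]
lin [ 1.31 -0.77 -0.04] turn [-0.02  0.01  0.02]
[-0.65764551  0.55648684 -0.11011828  1.9617506   0.86146035  0.80598649
 -2.18992109]
```

```bash
python3 -m pendant '[{"fingers":-1,"linear":[0.6,-0.35,0],"turn":[0,0,0]},{"fingers":-1,"linear":[1.1,-0.64,0],"turn":[0,0,0]},{"fingers":-1,"linear":[1.3,-0.76,0],"turn":[0,0,0]},{"fingers":-1,"linear":[1.35,-0.78,0],"turn":[0,0,0]},{"fingers":-1,"linear":[1.4,-0.8,0],"turn":[0,0,0]},{"fingers":-1,"linear":[1.4,-0.8,0],"turn":[0,0,0]}]'
python3 -c "
from h import *
print(r.read_state()['force'])
N=C+.032*xp
togo(N,frame(xp,-a))"
```

```text
time: 8.72
tool_pos: [0.5684, 0.2021, -0.0023]
eef_rot: [0.701, 0.098, -0.557, 0.434]
force: [0.4, -0.7, -3.1]
opening: 0.544
[ 0.35805166 -0.68273633 -3.13878736]
lin [ 0.03 -0.05 -0.02] turn [-0.03 -0.01 -0.  ]
```

```bash
python3 -m pendant '[{"fingers":-1,"linear":[0.04,-0.03,0],"turn":[0,0,0]},{"fingers":-1,"linear":[0.07,-0.04,0],"turn":[0,0,0]},{"fingers":-1,"linear":[0.07,-0.04,0],"turn":[0,0,0]}]'
```

```text
time: 8.97
tool_pos: [0.5684, 0.2029, -0.0035]
eef_rot: [0.701, 0.098, -0.556, 0.435]
force: [-1.5, -0.9, 6.9]
opening: 0.548
```

```bash
python3 -m pendant '[{"fingers":0.4,"linear":[0,0,0],"turn":[0,0,0]},{"fingers":0.4,"linear":[0,0,0],"turn":[0,0,0]},{"fingers":0.4,"linear":[0,0,0],"turn":[0,0,0]},{"fingers":0.4,"linear":[-0.5,0,0],"turn":[0,0,0]},{"fingers":0.4,"linear":[-1.5,0,0],"turn":[0,0,0]},{"fingers":0.4,"linear":[-2.8,0,0],"turn":[0,0,0]},{"fingers":0.4,"linear":[-4,0,0],"turn":[0,0,0]},{"fingers":0.4,"linear":[-4,0,0],"turn":[0,0,0]},{"fingers":0.4,"linear":[-4,0,0],"turn":[0,0,0]}]' 70
python3 -c "
from h import *
snap('side','d6');snap('wrist','w6')
g=cv2.imread('pics/d6.png').astype(int)
print('\n'.join(''.join('#' if g[v,u].sum()<150 else('o' if g[v,u,2]-g[v,u,0]>50 else '.') for u in range(165,250)) for v in range(225,282,2)))
togo(C-.09*xm,frame(xm,-a))
i=cv2.imread('pics/w6.png');cv2.imwrite('pics/v6.png',i)"
```

```text
time: 9.72
tool_pos: [0.5244, 0.247, 0.1013]
eef_rot: [0.702, 0.1, -0.555, 0.434]
force: [-0.7, -0.1, -0.7]
opening: 0.7
.....................................................................................
.....................................................................................
.....................................................................................
..........................................................................####.......
.....................................................................##...####.......
........................................#...........................###..####........
.........................................##.........................###.#####........
..........................................###........................................
...........................................#####......................o..............
...........................................o..#####.................ooooo............
.....................................oooooooooo..################.ooooooo............
................................o
[... 878 characters left out ...]
..................................
..................ooooooooooooo......................................................
..................oooooooo...........................................................
....................o................................................................
.....................................................................................
.....................................................................................
.....................................................................................
.....................................................................................
lin [ 1.39  2.62 -0.04] turn [-1.000e-02 -1.000e-02 -1.201e+01]
```

View pics/v6.png

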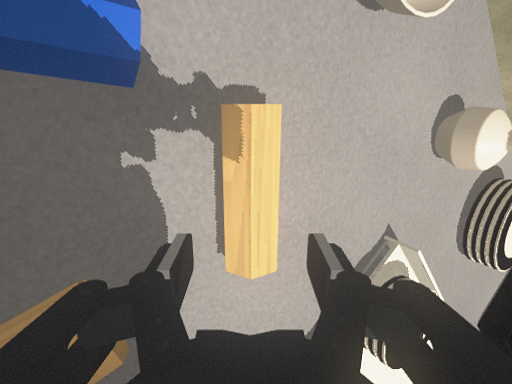

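The bar lies back in place; its far end is at about (222–282,103) and its near end at (227–275,275). Moving to the second pre-grasp.

```bash
python3 -m pendant '[{"fingers":0.4,"linear":[0,0.3,0],"turn":[0,0,-1.4]},{"fingers":0.4,"linear":[0,0.6,0],"turn":[0,0,-2.8]},{"fingers":0.4,"linear":[0.2,0.9,0],"turn":[0,0,-4.2]},{"fingers":0.4,"linear":[0.4,1.3,0],"turn":[0,0,-5.6]},{"fingers":0.4,"linear":[0.7,1.7,0],"turn":[0,0,-7]},{"fingers":0.4,"linear":[1,2.1,0],"turn":[0,0,-8.4]},{"fingers":0.4,"linear":[1.3,2.5,0],"turn":[0,0,-9.8]},{"fingers":0.4,"linear":[1.39,2.62,-0.04],"turn":[0,0,-11.2]},{"fingers":0.4,"linear":[1.39,2.62,-0.04],"turn":[0,0,-12]},{"fingers":0.4,"linear":[1.39,2.62,-0.04],"turn":[0,0,-12]},{"fingers":0.4,"linear":[1.39,2.62,-0.04],"turn":[0,0,-12]}]' 70
python3 -c "
from h import *
D=np.pi/180
w=load('w6');k0=C
for k in(180,120,60):
  print(k,[np.round(proj(w,C+al*.075*a+.0277*(np.cos(k*D)*s+np.sin(k*D)*Z)),1) for al in(1,-1)])
togo(C+.032*xm,frame(xm,-a))"
```

```text
time: 10.73
tool_pos: [0.5886, 0.1816, 0.0989]
eef_rot: [-0.557, -0.434, 0.701, -0.097]
force: [-0.3, 1.5, 0.3]
opening: 0.701
180 [array([222.5, 102.6]), array([226.9, 270.1])]
120 [array([253.1, 102.4]), array([252.7, 278.5])]
60 [array([283.3, 102.5]), array([278.2, 270.1])]
lin [ 3.99 -0.06 -0.04] turn [-0.05  0.    0.02]
```

The predicted corners match the image within 1–2 px. Second grasp.

```bash
python3 -m pendant '[{"fingers":0.4,"linear":[1.3,0,0],"turn":[0,0,0]},{"fingers":0.4,"linear":[2.4,0,0],"turn":[0,0,0]},{"fingers":0.4,"linear":[3.2,0,0],"turn":[0,0,0]},{"fingers":0.4,"linear":[3.7,0,0],"turn":[0,0,0]},{"fingers":0.4,"linear":[4,-0.05,-0.04],"turn":[0,0,0]},{"fingers":0.4,"linear":[4,-0.05,-0.04],"turn":[0,0,0]},{"fingers":0.4,"linear":[4,-0.05,-0.04],"turn":[0,0,0]},{"fingers":-0.2,"linear":[4,-0.05,-0.04],"turn":[0,0,0]},{"fingers":-0.2,"linear":[4,-0.05,-0.04],"turn":[0,0,0]},{"fingers":-0.4,"linear":[4,-0.05,-0.04],"turn":[0,0,0]},{"fingers":-0.4,"linear":[4,-0.05,-0.04],"turn":[0,0,0]},{"fingers":-0.4,"linear":[4,-0.05,-0.04],"turn":[0,0,0]}]' 70
python3 -c "
from h import *
print(r.read_state()['force'])
togo(C+.032*xm,frame(xm,-a))"
```

```text
time: 11.73
tool_pos: [0.5476, 0.227, 0.0003]
eef_rot: [-0.559, -0.435, 0.699, -0.098]
force: [0.4, -1.1, 6.8]
opening: 0.546
[ 0.36744404 -1.05182689  6.84904089]
lin [0.13 0.05 0.1 ] turn [ 0.01 -0.05 -0.02]
```

The grip is good, but joint 7 is already at −2.2 in the rolled pose, and carrying to the deck would push it past its range. The half-turned grasp stays well inside, so I'll release, turn 180° about the tool x axis and regrip.

```bash
python3 -m pendant '[{"fingers":0.4,"linear":[0,0,0],"turn":[0,0,0]},{"fingers":0.4,"linear":[0,0,0],"turn":[0,0,0]},{"fingers":0.4,"linear":[0,0,0],"turn":[0,0,0]},{"fingers":0.4,"linear":[-1,0,0],"turn":[0,0,0]},{"fingers":0.4,"linear":[-2.2,0,0],"turn":[0,0,0]},{"fingers":0.4,"linear":[-3.4,0,0],"turn":[0,0,0]},{"fingers":0.4,"linear":[-4,0,0],"turn":[1.4,0,0]},{"fingers":0.4,"linear":[-4,0,0],"turn":[2.8,0,0]},{"fingers":0.4,"linear":[-4,0,0],"turn":[4.2,0,0]},{"fingers":0.4,"linear":[-4,0,0],"turn":[5.6,0,0]},{"fingers":0.4,"linear":[-4,0,0],"turn":[7,0,0]},{"fingers":0.4,"linear":[-4,0,0],"turn":[8.4,0,0]},{"fingers":0.4,"linear":[-4,0,0],"turn":[9.8,0,0]},{"fingers":0.4,"linear":[-4,0,0],"turn":[11.2,0,0]},{"fingers":0.4,"linear":[-4,0,0],"turn":[12.6,0,0]},{"fingers":0.4,"linear":[-4,0,0],"turn":[14,0,0]},{"fingers":0.4,"linear":[-4,0,0],"turn":[15.4,0,0]},{"fingers":0.4,"linear":[-4,0,0],"turn":[16.8,0,0]},{"fingers":0.4,"linear":[-4,0,0],"turn":[18,0,0]},{"fingers":0.4,"linear":[-4,0,0],"turn":[18,0,0]}]' 70
python3 -c "
from h import *
print(r.read_state()['joint_positions'])
togo(C-.09*xm,frame(xm,a))"
```

```text
time: 13.4
tool_pos: [0.5888, 0.1855, 0.1025]
eef_rot: [-0.463, 0.189, 0.802, 0.326]
force: [-0.1, 0.1, 0.1]
opening: 0.697
[-0.09781489  0.72213615 -0.07216561  1.45255472 -0.3772646   1.3158974
 -2.34196958]
lin [-0.02  0.06 -0.06] turn [1.795e+01 1.000e-02 1.000e-02]
```

The turn moved joint 7 the wrong way. The sign relation is opposite to what I assumed (at the start pose tool z stands 90° from radial), so the original grasp side was the right one: about −0.7 at the deck. Turning back and regripping.

```bash
python3 -m pendant '[{"fingers":0.4,"linear":[0,0,0],"turn":[-1.4,0,0]},{"fingers":0.4,"linear":[0,0,0],"turn":[-2.8,0,0]},{"fingers":0.4,"linear":[0,0,0],"turn":[-4.2,0,0]},{"fingers":0.4,"linear":[0,0,0],"turn":[-5.6,0,0]},{"fingers":0.4,"linear":[0,0,0],"turn":[-7,0,0]},{"fingers":0.4,"linear":[0,0,0],"turn":[-8.4,0,0]},{"fingers":0.4,"linear":[0,0,0],"turn":[-9.8,0,0]},{"fingers":0.4,"linear":[0,0,0],"turn":[-11.2,0,0]},{"fingers":0.4,"linear":[0,0,0],"turn":[-12.6,0,0]},{"fingers":0.4,"linear":[0,0,0],"turn":[-14,0,0]},{"fingers":0.4,"linear":[0,0,0],"turn":[-15.4,0,0]},{"fingers":0.4,"linear":[0,0,0],"turn":[-16.8,0,0]},{"fingers":0.4,"linear":[0,0,0],"turn":[-18,0,0]},{"fingers":0.4,"linear":[0,0,0],"turn":[-18,0,0]},{"fingers":0.4,"linear":[0,0,0],"turn":[-18,0,0]}]' 70
python3 -c "
from h import *
D=np.pi/180
w=snap('wrist','w7')
for k in(120,60,0):
  print(k,[np.round(proj(w,C+al*.075*a+.0277*(np.cos(k*D)*s+np.sin(k*D)*Z)),1) for al in(1,-1)])
g=cv2.imread('pics/w7.png').astype(int)
print('\n'.join(''.join('#' if g[v,u].sum()<150 else('o' if g[v,u,2]-g[v,u,0]>40 else '.') for u in range(190,320,2)) for v in range(70,320,6)))
togo(C+.03*xm,frame(xm,-a))"
```

```text
time: 14.65
tool_pos: [0.589, 0.185, 0.1025]
eef_rot: [-0.558, -0.435, 0.7, -0.098]
force: [-0.1, 0.6, -0.5]
opening: 0.702
120 [array([222. , 104.7]), array([226.5, 271.1])]
60 [array([252.4, 104.7]), array([252.1, 279.6])]
0 [array([282.5, 104.6]), array([277.5, 271.1])]
.................................................................
.................................................................
.................................................................
.................................................................
.................................................................
.................................................................
................oooooooooooooooooooooooooooooo...................
................oooooooooooooooooooooooooooooo...................
................oooooooooooooooooooooooooooooo...................
................oooooooooooooooooooooooooooooo...................
................oooooooooooooooooooooooooooooo...................
................oooooooooooooooooooooooooooooo...................
................oooooooooooooooooo
[... 1291 characters left out ...]
.............oooooooooooooooooooooooooo.....................
..................oooooooooooooooooooooooooo.....................
......................ooooooooooooo..............................
.................................................................
.................................................................
.................................................................
.................................................................
.................................................................
.................................................................
.................................................................
lin [3.99 0.05 0.06] turn [-0.02 -0.02  0.  ]
```

```bash
python3 -m pendant '[{"fingers":0.4,"linear":[1.3,0,0],"turn":[0,0,0]},{"fingers":0.4,"linear":[2.4,0,0],"turn":[0,0,0]},{"fingers":0.4,"linear":[3.2,0,0],"turn":[0,0,0]},{"fingers":0.4,"linear":[3.7,0,0],"turn":[0,0,0]},{"fingers":0.4,"linear":[4,0.05,0.06],"turn":[0,0,0]},{"fingers":0.4,"linear":[4,0.05,0.06],"turn":[0,0,0]},{"fingers":0.4,"linear":[4,0.05,0.06],"turn":[0,0,0]},{"fingers":-0.2,"linear":[4,0.05,0.06],"turn":[0,0,0]},{"fingers":-0.2,"linear":[4,0.05,0.06],"turn":[0,0,0]},{"fingers":-0.4,"linear":[4,0.05,0.06],"turn":[0,0,0]},{"fingers":-0.4,"linear":[4,0.05,0.06],"turn":[0,0,0]},{"fingers":-0.4,"linear":[4,0.05,0.06],"turn":[0,0,0]}]' 70
python3 -c "
from h import *
g=cv2.imread('pics/w7.png').astype(int).sum(2)
for v in(112,150,200):print(g[v,216:292:3])
st=r.read_state();A=Ro.from_quat(st['eef_rot']);print(st['force'],'bar in tool',A.inv().apply(C-st['tool_pos']))"
```

```text
time: 15.7
tool_pos: [0.5471, 0.2251, -0.0]
eef_rot: [-0.559, -0.435, 0.699, -0.098]
force: [0.2, 0.4, 6.0]
opening: 0.542
[510 516 591 590 564 595 583 611 579 592 582 598 477 491 487 376 366 334
 566 472 466 481 308 308 294 316]
[512 503 584 592 578 580 583 595 583 596 595 604 484 487 474 384 364 313
 560 472 476 456 311 310 313 302]
[513 524 511 593 583 568 599 583 587 587 609 591 478 468 463 380 383 547
 493 464 473 320 307 324 319 536]
[0.18432682 0.35825129 5.95488706] bar in tool [-0.02802012  0.00048983  0.00112681]
```

The intensity profile shows the dark slot band in the middle of the right (+s upper) facet, as planned after one roll. Lifting.

```bash
python3 -m pendant '[{"fingers":-1,"linear":[-0.7,-0.4,0],"turn":[0,0,0]},{"fingers":-1,"linear":[-1.4,-0.8,0],"turn":[0,0,0]},{"fingers":-1,"linear":[-2.5,-1.45,0],"turn":[0,0,0]},{"fingers":-1,"linear":[-3.75,-2.17,0],"turn":[0,0,0]},{"fingers":-1,"linear":[-3.75,-2.17,0],"turn":[0,0,0]},{"fingers":-1,"linear":[-3.75,-2.17,0],"turn":[0,0,0]}]' 70
cat >> h.py <<'E'
yw=np.radians(-3.84);dx=np.array([np.cos(yw),np.sin(yw),0]);dy=np.array([-dx[1],dx[0],0]);O=np.array([.5419,-.2512,0])
b=np.array([-.028,.0005,.001]); F=frame(.5*dx-.866*Z,-dy)
def goal(X,Y,H): return O+X*dx+Y*dy+H*Z-F.apply(b)
E
python3 -c "
from h import *
print(r.read_state()['force'])
togo(goal(.055,-.015,.155),F)
st=r.read_state();A=Ro.from_quat(st['eef_rot']);print(A.apply(b)+st['tool_pos'])"
```

```text
time: 16.2
tool_pos: [0.548, 0.2248, 0.1313]
eef_rot: [-0.561, -0.435, 0.698, -0.099]
force: [-0.2, 1.3, -3.7]
opening: 0.54
[-0.15525878  1.2654838  -3.68165082]
lin [-6.45 11.22 10.42] turn [-8.41 -0.06 11.4 ]
[0.55745426 0.21404644 0.15534575]
```

```bash
python3 -m pendant '[{"fingers":-1,"linear":[-0.6,1.1,1],"turn":[-0.8,0,1.1]},{"fingers":-1,"linear":[-1.2,2.2,2],"turn":[-1.6,0,2.2]},{"fingers":-1,"linear":[-1.8,3.1,2.9],"turn":[-2.4,0,3.2]},{"fingers":-1,"linear":[-2.3,4,3.7],"turn":[-3,0,4.1]},{"fingers":-1,"linear":[-2.8,4.9,4.5],"turn":[-3.7,0,5]},{"fingers":-1,"linear":[-3.3,5.8,5.4],"turn":[-4.3,0,5.9]},{"fingers":-1,"linear":[-3.8,6.7,6.2],"turn":[-5,0,6.8]},{"fingers":-1,"linear":[-4.3,7.6,7],"turn":[-5.7,0,7.7]},{"fingers":-1,"linear":[-4.9,8.5,7.9],"turn":[-6.3,0,8.6]},{"fingers":-1,"linear":[-5.4,9.4,8.7],"turn":[-7,0,9.5]},{"fingers":-1,"linear":[-5.9,10.2,9.5],"turn":[-7.7,-0.03,10.4]},{"fingers":-1,"linear":[-6.45,11.2,10.4],"turn":[-8.4,-0.06,11.4]},{"fingers":-1,"linear":[-6.45,11.2,10.4],"turn":[-8.4,-0.06,11.4]},{"fingers":-1,"linear":[-6.45,11.2,10.4],"turn":[-8.4,-0.06,11.4]},{"fingers":-1,"linear":[-6.45,11.2,10.4],"turn":[-8.4,-0.06,11.4]},{"fingers":-1,"linear":[-6.45,11.2,10.4],"turn":[-8.4,-0.06,11.4]}]' 70
python3 -c "
from h import *
st=r.read_state();print(st['force'],st['joint_positions'])
togo(goal(.055,-.015,.155),F);togo(goal(.055,-.015,.052),F)"
```

```text
time: 17.53
tool_pos: [0.6074, -0.2673, 0.1265]
eef_rot: [0.622, 0.336, -0.376, 0.599]
force: [0.2, 1.1, -1.9]
opening: 0.539
[ 0.23052263  1.06330885 -1.85423626] [ 0.92422619  0.41955758 -0.59349718  2.0104482   0.18631441  0.29257513
  0.19879266]
lin [-0.08  0.13  0.08] turn [ 0.02 -0.01  0.1 ]
lin [ 2.91 -1.56  0.08] turn [ 0.02 -0.01  0.1 ]
```

```bash
python3 -m pendant '[{"fingers":-1,"linear":[1,-0.5,0.08],"turn":[0,0,0.1]},{"fingers":-1,"linear":[1.9,-1,0.08],"turn":[0,0,0.1]},{"fingers":-1,"linear":[2.5,-1.3,0.08],"turn":[0,0,0.1]},{"fingers":-1,"linear":[2.8,-1.5,0.08],"turn":[0,0,0.1]},{"fingers":-1,"linear":[2.9,-1.55,0.08],"turn":[0,0,0.1]},{"fingers":-1,"linear":[2.9,-1.55,0.08],"turn":[0,0,0.1]},{"fingers":-1,"linear":[2.9,-1.55,0.08],"turn":[0,0,0.1]}]'
python3 -c "
from h import *
st=r.read_state();print(st['force']);A=Ro.from_quat(st['eef_rot']);q=A.apply(b)+st['tool_pos']-O;print('bar in deck',q@dx,q@dy,q[2])
togo(goal(.055,-.015,.049),F)"
```

```text
time: 18.12
tool_pos: [0.6108, -0.2684, 0.0277]
eef_rot: [0.623, 0.334, -0.372, 0.601]
force: [0.0, -0.6, -2.6]
opening: 0.538
[ 0.03490946 -0.5756516  -2.58037604]
bar in deck 0.056353101972860566 -0.013572594930760054 0.05216963874712332
lin [ 0.07 -0.09  0.05] turn [ 0.05 -0.02 -0.01]
```

```bash
python3 -m pendant '[{"fingers":-1,"linear":[0.05,-0.03,0],"turn":[0,0,0]},{"fingers":-1,"linear":[0.1,-0.06,0],"turn":[0,0,0]},{"fingers":-1,"linear":[0.1,-0.06,0],"turn":[0,0,0]},{"fingers":-1,"linear":[0.1,-0.06,0],"turn":[0,0,0]}]'
python3 -c "
from h import *
st=r.read_state();A=Ro.from_quat(st['eef_rot']);q=A.apply(b)+st['tool_pos']-O;print('bar in deck',q@dx,q@dy,q[2])
print('dx in tool',A.inv().apply(dx),'-Z',A.inv().apply(-Z))"
```

```text
time: 18.45
tool_pos: [0.611, -0.2689, 0.0252]
eef_rot: [0.623, 0.334, -0.372, 0.602]
force: [-0.1, 0.5, -2.2]
opening: 0.542
bar in deck 0.05650761202502318 -0.014116427156019669 0.049689593279963654
dx in tool [0.50122827 0.86530464 0.00425441] -Z [ 0.86531422 -0.50122871 -0.00103893]
```

```bash
python3 -m pendant '[{"fingers":-1,"linear":[0.04,-0.02,0],"turn":[0,0,0]},{"fingers":-1,"linear":[0.04,-0.02,0],"turn":[0,0,0]},{"fingers":-1,"linear":[0.04,-0.02,0],"turn":[0,0,0]}]'
python3 -m pendant '[{"fingers":-1,"linear":[0.03,0.06,0],"turn":[0,0,0]},{"fingers":-1,"linear":[0.07,0.12,0],"turn":[0,0,0]},{"fingers":-1,"linear":[0.1,0.17,0],"turn":[0,0,0]},{"fingers":-1,"linear":[0.1,0.17,0],"turn":[0,0,0]}]'
python3 -c "
from h import *
st=r.read_state();A=Ro.from_quat(st['eef_rot']);q=A.apply(b)+st['tool_pos']-O;print('bar in deck',q@dx,q@dy,q[2])"
```

```text
time: 18.7
tool_pos: [0.6111, -0.2692, 0.025]
eef_rot: [0.623, 0.333, -0.372, 0.602]
force: [-6.5, 4.3, 12.0]
opening: 0.54
time: 19.03
tool_pos: [0.617, -0.2707, 0.025]
eef_rot: [0.623, 0.332, -0.373, 0.602]
force: [-6.1, 2.9, 10.4]
opening: 0.542
bar in deck 0.06259902032479503 -0.015367961828035596 0.04947991557396967
```

```bash
python3 -m pendant '[{"fingers":-1,"linear":[0.02,0.05,0],"turn":[0,0,0]},{"fingers":-1,"linear":[0.04,0.09,0],"turn":[0,0,0]},{"fingers":-1,"linear":[0.04,0.09,0],"turn":[0,0,0]}]'
python3 -m pendant '[{"fingers":-1,"linear":[0.02,0.04,0],"turn":[0,0,0]},{"fingers":-1,"linear":[0.03,0.06,0],"turn":[0,0,0]},{"fingers":-1,"linear":[0.03,0.06,0],"turn":[0,0,0]}]'
python3 -c "
from h import *
st=r.read_state();print(st['ft_torque']);A=Ro.from_quat(st['eef_rot']);q=A.apply(b)+st['tool_pos']-O;print('bar in deck',q@dx,q@dy,q[2])"
```

```text
time: 19.28
tool_pos: [0.6197, -0.2711, 0.0251]
eef_rot: [0.623, 0.332, -0.373, 0.602]
force: [-5.4, 0.6, 6.5]
opening: 0.542
time: 19.53
tool_pos: [0.6201, -0.2712, 0.0249]
eef_rot: [0.623, 0.333, -0.374, 0.601]
force: [-17.3, 3.8, 18.7]
opening: 0.542
[0.73367091 1.96311354 0.28774485]
bar in deck 0.06575481351226753 -0.015718700844252628 0.04943618410098165
```

Firm contact: −17 N against the strip, with the bar at deck x ≈ 66 mm. Releasing and backing out.

```bash
python3 -m pendant '[{"fingers":0.4,"linear":[0,0,0],"turn":[0,0,0]},{"fingers":0.4,"linear":[0,0,0],"turn":[0,0,0]},{"fingers":0.4,"linear":[0,0,0],"turn":[0,0,0]},{"fingers":0.4,"linear":[-0.3,0,0],"turn":[0,0,0]},{"fingers":0.4,"linear":[-0.8,0,0],"turn":[0,0,0]},{"fingers":0.4,"linear":[-1.6,0,0],"turn":[0,0,0]},{"fingers":0.4,"linear":[-2.6,0,0],"turn":[0,0,0]},{"fingers":0.4,"linear":[-3.8,0,0],"turn":[0,0,0]},{"fingers":0.4,"linear":[-4.5,0,0],"turn":[0,0,0]},{"fingers":0.4,"linear":[-4.5,0,0],"turn":[0,0,0]},{"fingers":0.4,"linear":[-4.5,0,0],"turn":[0,0,0]}]' 70
python3 -c "
from h import *
w=snap('wrist','w8');d=snap('side','d8')
i=w['img'][:,:,::-1];j=d['img'][110:215,205:315,::-1]
cv2.imwrite('pics/v8.png',np.hstack([i[::-1,::-1][:, 60:460],cv2.resize(j,(400,384),interpolation=2)]))
D=np.pi/180
P=O+.0673*dx-.015*dy+.049*Z
for k in(180,120,60,0):
  print(k,[np.round(proj(w,P+al*.075*dy+.0277*(np.cos(k*D)*dx+np.sin(k*D)*Z)),1) for al in(1,-1)])
print('strip top inner',[np.round(proj(w,O+.095*dx+y*dy+.053*Z),1) for y in(-.09,.06)])"
```

```text
time: 20.45
tool_pos: [0.5532, -0.269, 0.1418]
eef_rot: [0.624, 0.331, -0.374, 0.601]
force: [1.1, 0.3, -0.3]
opening: 0.699
180 [array([223.3, 100.4]), array([227.3, 257.8])]
120 [array([251.7, 100.3]), array([251.5, 265.2])]
60 [array([279.8, 100.4]), array([275.4, 257.8])]
0 [array([276.9, 100.6]), array([273.3, 244.8])]
strip top inner [array([275.4, 246.3]), array([279.3, 100.5])]
```

View pics/v8.png

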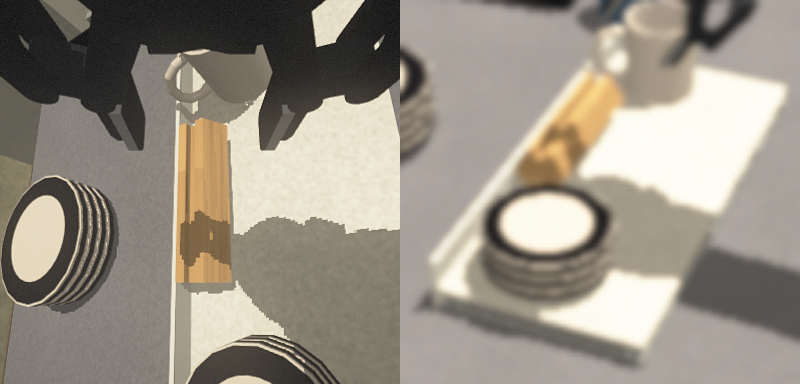

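The final picture shows the bar along the strip with the dark slot line in its top facet (mirrored view, about u 187, v 125–280). The saucers and mug are clear. I'll check the gap and parallelism numerically.

Run:
```python
from h import *
w=load('w8');g=cv2.imread('pics/w8.png').astype(int)
def dk(u,v,z): q=ray(w,u,v,z)-O; return np.round([q@dx*1e3,q@dy*1e3],1)
for v in(106,130,180,220,245):
    m=np.where(g[v,200:300,2]-g[v,200:300,0]>40)[0]+200
    L,R=m.min(),m.max()+1; print(v,L,R,'-x corner',dk(L,v,.049),'top strip-side edge',dk(R,v,.073))
col=g[:,250,2]-g[:,250,0]; print('rows',np.where(col>40)[0][[0,-1]])
for v in(60,92,256,262,268): print(v,'|',' '.join(str(x) for x in g[v,264:296].sum(1)))
for v in(130,220): print('bar',v,' '.join(str(x) for x in g[v,250:292].sum(1)))
d0=load('s1');c=snap('scene','s8')
a0=cv2.imread('pics/s1.png').astype(int);a1=cv2.imread('pics/s8.png').astype(int)
df=np.abs(a0-a1).sum(2)>90
print('changed px saucers',df[192:235,222:262].sum(),'mug',df[198:238,120:147].sum())
```

```text
106 220 277 -x corner [36.4 55.5] top strip-side edge [78.4 55.4]
130 221 276 -x corner [36.7 35.4] top strip-side edge [78.  35.4]
180 222 275 -x corner [36.2 -9.4] top strip-side edge [78.2 -9.5]
220 223 274 -x corner [ 36.1 -48.6] top strip-side edge [ 78.2 -48.8]
245 224 274 -x corner [ 36.4 -75. ] top strip-side edge [ 79.  -75.4]
rows [ 21 330]
60 | 464 466 462 464 463 461 456 463 457 462 462 456 399 659 692 682 693 500 394 407 403 399 397 398 410 390 387 393 391 401 412 390
92 | 451 469 462 457 467 461 470 450 457 463 461 435 622 686 681 692 546 419 402 413 409 416 406 391 395 411 398 390 397 405 399 398
256 | 298 416 519 525 518 523 522 521 516 671 687 696 484 380 384 394 394 389 403 404 420 413 409 393 384 400 394 403 401 395 386 388
262 | 452 450 453 453 452 457 453 448 539 675 684 701 475 394 399 394 391 398 398 400 401 395 388 393 382 400 392 388 387 377 384 379
268 | 359 361 364 379 453 458 454 361 580 686 682 670 463 369 394 392 389 386 382 388 378 379 393 400 396 391 383 395 391 402 406 384
bar 130 514 488 341 281 304 299 301 303 303 304 302 298 293 290 279 274 265 291 294 304 291 276 474 503 491 493 650 688 684 540 434 406 395 391 409 412 407 393 411 404 398 400
bar 220 511 509 506 515 509 505 508 483 481 486 500 426 346 343 304 316 498 528 527 524 529 526 523 546 669 683 701 481 394 411 404 409 404 409 398 402 402 415 419 409 409 405
changed px saucers 126 mug 92
```

Run:
```python
from h import *
w=load('w8')
for u,v in[(276.8,60),(275.8,92),(272.8,256),(272.2,262),(272,268)]:
    q=ray(w,u,v,.053)-O; print('strip inner',np.round([q@dx*1e3,q@dy*1e3],1))
c=load('s8')
g=cv2.imread('pics/s8.png');h=cv2.imread('pics/s1.png')
for n,(y0,y1,x0,x1) in dict(sauc=(188,240,220,264),mug=(196,238,116,148)).items():
    A=h[y0:y1,x0:x1];print(n,[ (lambda m:(m[1],m[3]))(cv2.minMaxLoc(cv2.matchTemplate(g[y0-6:y1+6,x0-6:x1+6],A,cv2.TM_CCOEFF_NORMED)))])
```

```text
strip inner [91.  94.4]
strip inner [90.8 67.4]
strip inner [  91.9 -100.8]
strip inner [  91.3 -108. ]
strip inner [  91.3 -115.4]
sauc [(0.8930556774139404, (6, 6))]
mug [(0.8053863048553467, (6, 6))]
```

The strip's inner face measures 91.2 mm in my frame and the bar's leading corner 92.0, so they touch within error. They are parallel to under 0.01 rad. The saucers and mug show zero image shift. Handing in.

```bash
python3 -c "
from bench import r
print(r.close_job(), r.read_state()['time'])"
```

```text
the job is handed in; nothing more can be done
the job is handed in; nothing more can be done
```

The card holder is on the deck against the price strip, slot up and let go, and the job is handed in. No verdict comes back. I turned it over in two 60° rolls with a regrip between, set it on the deck, pushed it to the strip until I felt about 17 N, and released at about 20 s.

**Last checks**
- **Slot:** it shows in the top facet in the final wrist picture.
- **Contact with the strip:** the leading corner measures 92.0 mm and the strip's inner face about 91.2 mm in my deck frame. They touch within measuring error.
- **Alignment:** the holder is parallel to the strip within about 0.01 rad and is centred near deck y = −15 mm.
- **Saucers and mug:** template matching showed no shift. The match scores were only 0.89 and 0.81, which I put down to changed arm shadows.

**What disagreed or went wrong**
- **First grasp:** it missed and closed on the bar's top edge with 44 N at the wrist, without moving the bar. The real fingertips acted about 25 mm short of the reported TCP, so I grasped that much deeper from then on.
- **Half-turn regrip:** I released and turned the gripper because I had joint 7's direction wrong, then turned back. It cost about 3 s.
- **Deck estimate:** my first deck position was about 4 mm off along x. In that frame the holder's centre reads 64.3 mm, but measured from the strip it is about 67 mm.

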